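Size the brass bushing on the stepped taper mandrel

TASK

Check the bore of the brass bushing on the upright stepped mandrel: pick the bushing up, guide it over the mandrel's tip while you still hold it (do not drop it on from above), and slide it down until it stops, sitting level on the middle, yellow-marked step. Let go of it there, and leave the steel and the black bushings where they lie.

Things in the scene. Friction and masses are not known exactly. Their poses are not given: they have to be found in the camera images.
- brass_bushing_center (a point): brass (golden) bushing, a plain loose ring lying flat on the bench: 54 mm outside diameter, 42 mm bore, 18 mm high, about 140 g, same either way up. The point is its centre, 9 mm above its underside; z is its axis. On the mandrel it passes the red tier with 2.5 mm to spare all round at that tier's foot, and stops on the yellow shoulder with its centre 72 mm above the bench
- mandrel: upright stepped taper mandrel, fixed. Origin: under the foot's centre, on the axis; z up. Square dark wooden foot 110x110x20 mm; tapering steel tiers 67 to 64 mm in diameter at heights 20 to 45 mm (top band blue), 54 to 50 mm at 45 to 63 mm (top band yellow), 37 to 20 mm at 63 to 83 mm (top band red), each ending in a flat shoulder; then a cone, 16 mm wide at 83 mm, to a rounded tip at 100 mm
- steel_bushing_center (a point): the largest bushing, grey steel, lying flat: 70 mm outside diameter, 58 mm bore, 18 mm high; the point is its centre. A bystander
- black_bushing_center (a point): the smallest bushing, black plastic, lying flat: 34 mm outside diameter, 18 mm bore, 18 mm high; the point is its centre. A bystander

How it is judged:
On the way:
1. the brass bushing, still gripped, is round the mandrel's tip (the tip inside its bore) (horizontal distance between brass_bushing_center and mandrel below 0.018 m and z of brass_bushing_center in the frame of mandrel between 0.062 and 0.107 m and contact force between the fingers and brass_bushing above 0.5 N), for 0.05 s.
At the end, for the whole second after the job is handed in: the brass bushing rests on the mandrel's yellow step: its centre within 8 mm of the mandrel's axis and 66 to 78 mm above the bench, level within 10 degrees, at rest (horizontal distance between brass_bushing_center and mandrel below 0.008 m and z of brass_bushing_center in the frame of mandrel between 0.066 and 0.078 m and angle between the z axis of brass_bushing_center and the z axis of mandrel, either way round below 0.17 rad and linear speed of brass_bushing below 0.02 m/s); the robot touches nothing.
It fails at once if the steel bushing is moved by more than 30 mm (distance of steel_bushing_center from where it was at the start of the episode above 0.03 m).
It fails at once if the black bushing is moved by more than 30 mm (distance of black_bushing_center from where it was at the start of the episode above 0.03 m).
It also fails if it takes over 38 s, if anything falls off the work surface, if the arm or the gripper's body presses on something with over 40 N, if the wrist force passes 120 N, or if a joint passes its speed limit or range.

ROBOT

A 6-joint arm with a two-finger parallel gripper is mounted at the origin on a cart in front of the work surface, level with it; the furniture and walls round the work are solid. World frame = base frame: x ahead of the robot, y to its left, z up, the work surface at z = 0. Lengths are in m, angles in rad, forces in N, time in s.
With the tool pointing down it reaches from about 0.4 to 0.925 m from the base axis. Payload 12.5 kg.
Tool frame: the origin (TCP) lies midway between the tips of the shut fingers; the grasp point (between the pads) lies 19 mm behind it; z points along the fingers, y is the line along which they close (so a half turn about z gives the same grasp; the last joint's range is limited). The gripper opens to 95 mm and grips with 3 to 60 N. Pads are 20 mm wide; open, the fingers measure 119 mm over their backs; the gripper's body (75 mm by 180 mm) begins 59 mm behind the grasp point.
Start: joints at [1.206, 0.491, 1.559, -0, 1.092, -0.106], TCP at [0.16, 0.604, 0.215] pointing down, gripper open.
Joint ranges: [-3.1, 3.1], [-0.84, 2.19], [0.05, 2.79], [-1.13, 4.28], [0.06, 2.93], [-2.69, 2.69]. Speed limits (rad/s): [2.22, 2.22, 2.79, 3.14, 3.14, 3.14].

INTERFACE

Orientations are given as a unit quaternion [x, y, z, w].
In Python, from bench import robot, eyes, workorder, spotter gives the robot as it stands.
- The arm moves only by the tool play_rows, never from a script. Its argument "targets" is a list that holds one entry, the list of rows, each a list of 6 numbers: the shift along the world's x, y, z in mm, then the turn, a rotation vector about the world's x, y, z in degrees. In form: [[[tx, ty, tz, rx, ry, rz], ...]]. A call has 1 to 20 rows; each row shifts and turns the commanded pose from where the row before left it; what a row does not reach is not made up. A row lasts 1/8 s, in which the tool goes at most 62.5 mm and 10.7 degrees, less where a joint would pass 70% of its speed; a pose out of reach is approached as far as the arm can. A call is refused whole if a number of a shift passes 62.5 or a number of a turn 10.7, either way. A call with a gripper value outside its range is refused whole. "jaw" is the opening in per cent of the stroke, from 0 (shut) to 100 (fully open), set as the call begins (left out, the last holds). The fingers move at their own pace and stop on an object; "squeeze" is the grip in N (left out, the last holds). Time passes only in rows, so rows that do not move let the fingers close. It gives the time, the measured TCP pose, the force, the opening and the grip force at its end, in the units of the state.
- robot.read_state(): the state, without advancing time (a new reading comes with each control period).
- eyes.camera(name): name is "scene" or "top"; returns a dict with "color" (480x640x3 uint8, blue, green, red), "z_map" (480x640 float32, m along the optical axis (not along the pixel's ray), 0 where there is no reading), "fx", "fy", "cx", "cy" (pixels), "eye" and "orientation" of the camera in the world. Camera axes: x right, y up, looking along -z (the intrinsics and any distortion apply to the point x, -y, -z); pixel columns grow to the right and rows downward; lengths in m; the calibration is good to about 2 mm. A picture is of the moment at which its call begins.
- workorder.sign_off(): hands the job in; it is judged then, once.
Trained networks look in a picture, given as the dict that the camera call returned (one of the last four; its "shot" number tells which), for a name from the list of things; names that differ only in an ending like _2 or _b are one class to them, and where a whole thing is asked for, a point or a joint stands for the part that bears it (a point fixed in the world has none). Each returns a list of dicts, best first, with "p" (0 to 1); they miss things now and then, are a little off and sometimes report something else, mostly with a low value. They report only what shows in the picture. A call takes as long as a camera call.
- spotter.find_in(picture, target): "rect" ([left, top, width, height] in pixels, round what is visible of it).
- spotter.masks_of(picture, target): "mask" (480x640 bool, what is visible of it) and "rect" ([left, top, width, height] in pixels, round what is visible of it).
- spotter.pinpoint(picture, target): "position" ([row, column] in pixels: a listed point, or the origin of a listed thing).
The state is a dict: "time_s": time; "q": joint angles; "dq": joint speeds; "joint_efforts": joint torques, N m; "tool_pos": TCP position; "eef_rot": TCP orientation; "force": force on the tool from outside, world axes, zero at the start; "torque": the same for the moment, N m; "finger_gap": opening from 0.0 (shut) to 1.0 (fully open); "finger_force": force on a finger pad.
Only numpy, scipy, OpenCV 4.12 (cv2) and the standard library are available. Lean on these libraries where they do the work, as an engineer would, in place of code of your own. Each camera call takes 0.05 s, during which the arm holds its last target. There are 200 camera calls.

## Working session

There is one attempt and no reset: what is moved stays moved. The work goes in short steps, Python scripts to look and compute and a tool call to move; the robot and the scene stay as the last step left them, time stands still between calls to the robot, and variables do not carry over. Pictures are saved under pics/ and viewed, at most 10 in all, crops included, and the job is handed in when it is done.

Besides the shell and the picture viewer there is one more tool, called after ">>>" by a JSON object that holds its "op" and its "data", one argument or row to a line. play_rows: Moves the arm, as the interface text tells. Its arguments: {"type":"object","properties":{"targets":{"type":"array","items":{"type":"array","items":{"type":"array","items":{"type":"number"}}}},"jaw":{"type":"number"},"squeeze":{"type":"number"}},"required":["targets"]}

```bash
mkdir -p pics
cat > h.py <<'E'
import numpy as np, cv2
from scipy.spatial.transform import Rotation as R
from bench import robot, eyes, workorder, spotter
def cloud(p):
    z=p["z_map"]; v,u=np.mgrid[0:480,0:640]
    c=np.stack([(u-p["cx"])/p["fx"]*z,-(v-p["cy"])/p["fy"]*z,-z],-1)
    o=np.array(p["orientation"])
    M=R.from_quat(o).as_matrix() if o.size==4 else o.reshape(3,3)
    return c@M.T+np.array(p["eye"])
def circ(xy):
    A=np.c_[2*xy,np.ones(len(xy))]; s=np.linalg.lstsq(A,(xy**2).sum(1),rcond=None)[0]
    return s[:2],np.sqrt(s[2]+s[:2]@s[:2])
E
python3 - <<'E'
from h import *
ims=[]
for n in ["top","scene"]:
    p=eyes.camera(n); ims.append(p["color"].copy()); W=cloud(p); print(n,p["eye"],p["orientation"],[k for k in p])
    for t in ["brass_bushing_center","mandrel","steel_bushing_center","black_bushing_center"]:
        m=spotter.masks_of(p,t)[:2]; q=spotter.pinpoint(p,t)[:2]
        for d in m:
            P=W[d["mask"]&(p["z_map"]>0)]
            print(t,round(d["p"],2),d["rect"],"med",np.median(P,0).round(3),"lo",np.percentile(P,2,0).round(3),"hi",np.percentile(P,98,0).round(3))
        for d in q: print("   pin",round(d["p"],2),d["position"],W[int(d["position"][0]),int(d["position"][1])].round(3))
    cv2.imwrite(f"pics/{n}1.png",p["color"])
E
```

```text
top [ 0.31131386 -0.04760102  1.00404306] [ 0.0783613  -0.08161726 -0.70052341  0.70460278] ['color', 'z_map', 'fx', 'fy', 'cx', 'cy', 'eye', 'orientation', 'shot']
brass_bushing_center 0.94 [354.2, 264.1, 34.6, 36.9] med [ 0.484 -0.141  0.018] lo [ 0.458 -0.167  0.003] hi [ 0.509 -0.117  0.022]
   pin 0.77 [279.7, 369.9] [ 0.492 -0.142 -0.003]
mandrel 0.6 [147.3, 227.2, 69.5, 74.0] med [0.506 0.183 0.022] lo [0.457 0.134 0.009] hi [0.569 0.245 0.085]
   pin 0.61 [265.4, 182.9] [0.501 0.174 0.064]
steel_bushing_center 0.88 [284.5, 266.7, 41.1, 38.1] med [ 0.476 -0.027  0.018] lo [ 0.444 -0.057  0.005] hi [0.51  0.009 0.022]
steel_bushing_center 0.69 [353.3, 266.7, 34.2, 33.7] med [ 0.488 -0.141  0.018] lo [ 0.459 -0.167  0.004] hi [ 0.509 -0.116  0.022]
   pin 0.84 [283.4, 301.7] [ 0.483 -0.022  0.003]
black_bushing_center 0.71 [450.7, 237.7, 22.3, 20.5] med [ 0.546 -0.301  0.017] lo [ 0.53  -0.317 -0.001] hi [ 0.56  -0.286  0.022]
   pin 0.74 [248.5, 458.7] [ 0.549 -0.302 -0.003]
scene [-0.25467097 -0.81916635  0.75548531] [ 0.44509401 -0.17927884 -0.3260745   0.81450957] ['color', 'z_map', 'fx', 'fy', 'cx', 'cy', 'eye', 'orientation', 'shot']
brass_bushing_center 0.64 [334.3, 276.6, 25.3, 20.4] med [ 0.484 -0.144  0.014] lo [ 0.458 -0.17   0.002] hi [ 0.508 -0.12   0.02 ]
   pin 0.63 [289.0, 346.1] [ 0.492 -0.136 -0.001]
mandrel 0.7 [225.7, 189.7, 59.6, 51.5] med [0.497 0.17  0.022] lo [0.453 0.129 0.003] hi [0.571 0.232 0.087]
   pin 0.61 [222.7, 257.8] [0.497 0.158 0.032]
steel_bushing_center 0.98 [291.5, 252.7, 27.1, 26.4] med [ 0.48  -0.024  0.011] lo [ 0.444 -0.059 -0.001] hi [0.531 0.023 0.021]
   pin 0.93 [265.5, 307.5] [ 0.49  -0.02   0.002]
black_bushing_center 0.66 [419.2, 300.5, 21.3, 18.3] med [ 0.542 -0.305  0.016] lo [ 0.53  -0.319  0.002] hi [ 0.56  -0.289  0.021]
   pin 0.49 [307.8, 424.9] [ 0.544 -0.294  0.015]
   pin 0.19 [287.6, 346.3] [ 0.496 -0.132  0.001]
```

Run:
```python
from h import *
from scipy.optimize import minimize
def ringfit(xy,ri,ro,c0):
    def f(c):
        r=np.hypot(*(xy-c).T); return (np.clip(r-ro,0,None)**2+np.clip(ri-r,0,None)**2).sum()*1e6
    return minimize(f,c0,method="Nelder-Mead",options=dict(xatol=1e-5,fatol=1e-6)).x
ps=[eyes.camera(n) for n in ["top","scene"]]
for p in ps:
    W=cloud(p); P=W[p["z_map"]>0]
    for nm,c,ri,ro in [("brass",[.4835,-.143],.021,.027),("steel",[.477,-.025],.029,.035),("black",[.545,-.302],.009,.017)]:
        S=P[(np.hypot(P[:,0]-c[0],P[:,1]-c[1])<.042)&(P[:,2]>.0145)&(P[:,2]<.03)]
        print(nm,len(S),"zmed",np.median(S[:,2]).round(4),"ring",ringfit(S[:,:2],ri,ro,c).round(4),"midbox",((np.percentile(S,1,0)+np.percentile(S,99,0))/2)[:2].round(4))
    S=P[(abs(P[:,0]-.51)<.1)&(abs(P[:,1]-.185)<.1)]
    for a,b in [(.012,.03),(.038,.052),(.057,.069),(.077,.088),(.09,.12)]:
        T=S[(S[:,2]>a)&(S[:,2]<b)]
        if len(T): 
            r=cv2.minAreaRect(T[:,:2].astype(np.float32)*1000); print(a,len(T),"mean",T.mean(0).round(4),"rect",np.round(r[0],1),np.round(r[1],1),round(r[2],1))
s=robot.read_state(); print({k:s[k] for k in s}); print(R.from_quat(s["eef_rot"]).as_matrix().round(3))
a=ps[0]["color"][200:320,130:490]; b=ps[1]["color"][160:340,200:460]
a=cv2.resize(a,(780,260),interpolation=3); b=cv2.resize(b,(480,332),interpolation=3)
c=np.zeros((594,780,3),np.uint8); c[:260]=a; c[260:592,:480]=b; cv2.imwrite("pics/a.png",c)
```

```text
brass 298 zmed 0.0183 ring [ 0.4843 -0.1422] midbox [ 0.484  -0.1421]
steel 400 zmed 0.0185 ring [ 0.4774 -0.0236] midbox [ 0.4773 -0.0232]
black 211 zmed 0.0179 ring [ 0.5455 -0.3016] midbox [ 0.5452 -0.3021]
0.012 2742 mean [0.5101 0.1875 0.0206] rect [514.3 191.2] [111.9 110.9] 11.8
0.038 363 mean [0.5067 0.1827 0.0456] rect [513.3 190.6] [64.1 63.5] 80.5
0.057 431 mean [0.512  0.1884 0.0638] rect [513.7 190.4] [50.2 49.6] 2.0
0.077 130 mean [0.5118 0.1884 0.0823] rect [512.5 190.1] [23.6 25.1] 46.0
0.09 47 mean [0.5126 0.1893 0.0968] rect [512.9 190.2] [ 8.8 11.9] 20.0
brass 187 zmed 0.0181 ring [ 0.4839 -0.1437] midbox [ 0.4835 -0.1441]
steel 221 zmed 0.0178 ring [ 0.4774 -0.025 ] midbox [ 0.4768 -0.0254]
black 142 zmed 0.0181 ring [ 0.5459 -0.3033] midbox [ 0.5458 -0.3033]
0.012 844 mean [0.4998 0.1711 0.0204] rect [513.1 188.6] [113.6 112.7] 11.3
0.038 182 mean [0.5023 0.1738 0.0454] rect [507.  179.2] [52.9 61.9] 54.4
0.057 160 mean [0.507  0.1801 0.0633] rect [511.3 185.6] [52.4 49.9] 56.2
0.077 52 mean [0.5099 0.1856 0.0822] rect [510.7 186. ] [22.  24.4] 64.9
0.09 26 mean [0.5123 0.1879 0.096 ] rect [513.6 188.3] [11.1 10.3] 9.7
{'time_s': 1.0, 'q': array([ 1.20638106e+00,  4.90890143e-01,  1.55893543e+00,  2.46323207e-05,
        1.09171255e+00, -1.05597312e-01]), 'dq': array([ 0.00110185,  0.00072983, -0.00128793, -0.00041356, -0.00175193,
       -0.00112904]), 'joint_efforts': array([ 1.44659507e-04, -6.12467122e+01, -2.58450848e+01,  6.94113504e-02,
        4.43603669e-02, -1.76758465e-05]), 'tool_pos': array([0.1599308 , 0.60418809, 0.21465485]), 'eef_rot': array([ 1.29053715e-01,  9.91637604e-01,  2.90612224e-05, -4.28051219e-06]), 'force': array([-0.43588047, -0.02214771,  0.34690225]), 'torque': array([-0.03441195, -0.00100307,  0.01448702]), 'finger_force': 0.0, 'finger_gap': 1.0009862256410376}
[[-0.967  0.256 -0.   ]
 [ 0.256  0.967  0.   ]
 [ 0.     0.    -1.   ]]
```

View pics/a.png

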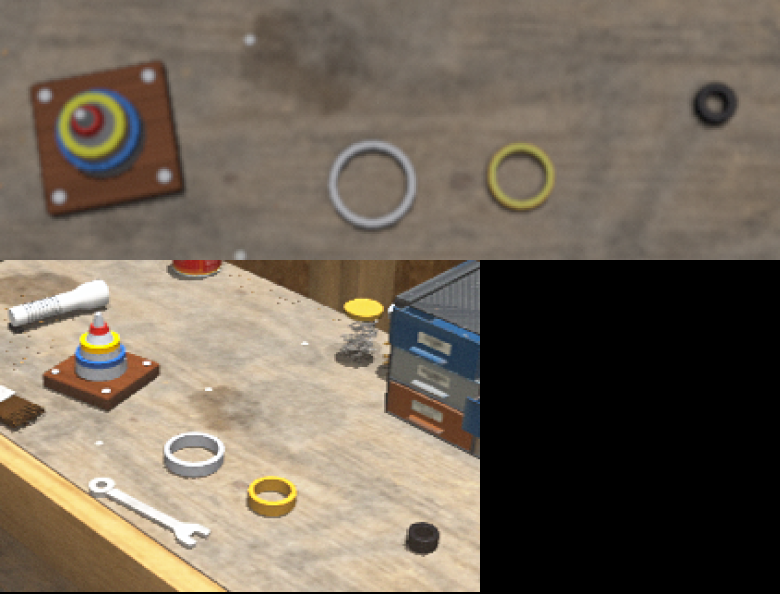

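The top view shows the brass ring at crop (520,176), the steel at (372,184), black at (714,104) and mandrel left at (100,130). The two cameras agree: brass is at (484,-143) mm and the mandrel at (513,189).

>>> {"op": "play_rows", "data": {
  "targets": [
    [[30,-38,0,0,0,0],[30,-38,0,0,0,0],[30,-38,0,0,0,0],[30,-38,0,0,0,0],[30,-38,0,0,0,0],[30,-38,0,0,0,0],[30,-38,0,0,0,0],[30,-38,0,0,0,0],[7,-37,-8,0,0,0],[7,-37,-8,0,0,0],[7,-37,-8,0,0,0],[7,-37,-8,0,0,0],[7,-37,-8,0,0,0],[7,-37,-8,0,0,0],[7,-37,-8,0,0,0],[7,-37,-8,0,0,0],[7,-37,-8,0,0,0],[7,-37,-8,0,0,0],[7,-37,-8,0,0,0],[7,-37,-8,0,0,0]]
  ],
  "jaw": 100
}}

```text
time_s: 3.5
tool_pos: [0.4842, -0.1452, 0.1185]
eef_rot: [0.129, 0.992, -0.0, 0.0]
force: [0.6, -0.1, 0.5]
finger_gap: 1.004
finger_force: 0.0
```

>>> {"op": "play_rows", "data": {
  "targets": [
    [[0,1,-20,0,0,0],[0,0,-25,0,0,0],[0,0,-25,0,0,0],[0,0,-20,0,0,0],[0,0,-12,0,0,0],[0,0,-8,0,0,0],[0,0,-4,0,0,0],[0,0,0,0,0,0],[0,0,0,0,0,0]]
  ],
  "jaw": 100
}}

```text
time_s: 4.62
tool_pos: [0.4842, -0.1429, 0.0051]
eef_rot: [0.129, 0.992, -0.0, 0.0]
force: [0.2, -0.6, 0.7]
finger_gap: 1.002
finger_force: 0.0
```

>>> {"op": "play_rows", "data": {
  "targets": [
    [[0,0,0,0,0,0],[0,0,0,0,0,0],[0,0,0,0,0,0],[0,0,0,0,0,0],[0,0,0,0,0,0],[0,0,0,0,0,0],[0,0,0,0,0,0],[0,0,0,0,0,0]]
  ],
  "jaw": 40,
  "squeeze": 15
}}

```text
time_s: 5.62
tool_pos: [0.4839, -0.1428, 0.0047]
eef_rot: [0.129, 0.992, 0.0, 0.0]
force: [0.4, 1.1, 0.1]
finger_gap: 0.539
finger_force: 15.0
```

>>> {"op": "play_rows", "data": {
  "targets": [
    [[0,0,8,0,0,0],[0,0,18,0,0,0],[0,0,22,0,0,0],[0,0,22,0,0,0],[0,0,22,0,0,0],[0,0,22,0,0,0],[0,0,16,0,0,0],[2,22,0,0,0,0],[3,34,0,0,0,0],[3,34,0,0,0,0],[3,34,0,0,0,0],[3,34,0,0,0,0],[3,34,0,0,0,0],[3,34,0,0,0,0],[3,34,0,0,0,0],[3,34,0,0,0,0],[2,24,0,0,0,0],[1,14,0,0,0,0],[0,0,0,0,0,0],[0,0,0,0,0,0]]
  ]
}}

```text
time_s: 8.12
tool_pos: [0.5128, 0.1885, 0.1347]
eef_rot: [0.129, 0.992, -0.0, -0.0]
force: [-0.1, -0.4, -1.3]
finger_gap: 0.536
finger_force: 15.0
```

Run:
```python
from h import *
s=robot.read_state(); print(s["time_s"],s["tool_pos"],s["finger_gap"],s["finger_force"])
ims=[]
for n in ["top","scene"]:
    p=eyes.camera(n); W=cloud(p)
    for d in spotter.masks_of(p,"brass_bushing_center")[:1]:
        P=W[d["mask"]&(p["z_map"]>0)]; print(n,round(d["p"],2),d["rect"],np.median(P,0).round(4),np.percentile(P,[2,98],0).round(4).tolist())
        l,t,w,h=map(int,d["rect"]); cy,cx=t+h//2,l+w//2
    print([ (round(d["p"],2),d["position"]) for d in spotter.pinpoint(p,"brass_bushing_center")[:1]])
    v,u=(240,190) if n=="top" else (200,260)
    ims.append(cv2.resize(p["color"][v-60:v+60,u-40 - 0:u+40],(400,600),interpolation=3))
cv2.imwrite("pics/b.png",np.hstack(ims))
```

```text
8.125 [0.5128386  0.18851504 0.13470278] 0.5360263284491688 14.99960298417136
[]
scene 0.57 [242.3, 165.3, 9.3, 17.7] [0.4958 0.1962 0.1424] [[0.4868, 0.1657, 0.0096], [0.6535, 0.4088, 0.1502]]
[(0.44, [175.6, 253.4])]
```

View pics/b.png

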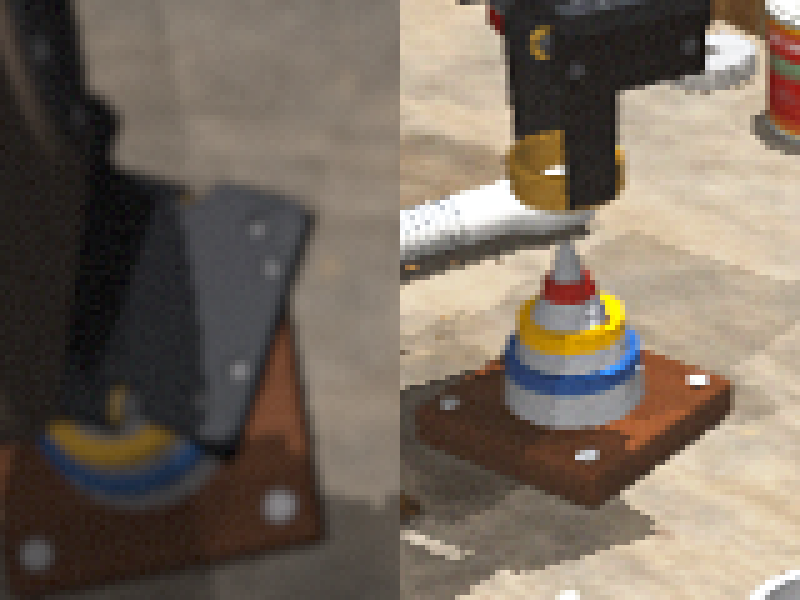

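The ring is held level in the fingers (right half, around 567,170), almost directly above the mandrel tip (568,245). I'll measure the offset.

Run:
```python
from h import *
from scipy.optimize import least_squares
p=eyes.camera("scene"); W=cloud(p)
H=cv2.cvtColor(p["color"],cv2.COLOR_BGR2HSV)
m=(H[...,0]>12)&(H[...,0]<30)&(H[...,1]>130)&(W[...,2]>.12)&(W[...,2]<.16)&(np.hypot(W[...,0]-.513,W[...,1]-.189)<.045)
P=W[m]; v,u=np.nonzero(m); print(len(P),np.percentile(P,[2,50,98],0).round(4).tolist(),u.min(),u.max(),v.min(),v.max())
# near outer wall vs. far inner wall / top rim: distance to ring band, known radii
def f(c):
    r=np.hypot(*(P[:,:2]-c).T); return np.clip(r-.027,0,None)+np.clip(.021-r,0,None)
s=least_squares(f,[.513,.189],loss="soft_l1",f_scale=.001); print(s.x.round(4),s.cost)
# project ideal ring silhouettes into image for comparison
M=R.from_quat(p["orientation"]).as_matrix()
def proj(X):
    c=(X-np.array(p["eye"]))@M; return np.c_[p["cx"]+p["fx"]*c[:,0]/-c[:,2],p["cy"]-p["fy"]*c[:,1]/-c[:,2]]
a=np.linspace(0,2*np.pi,200)
for cx,cy,z in [(.5135,.189,.139)]:
    X=np.vstack([np.c_[cx+.027*np.cos(a),cy+.027*np.sin(a),0*a+z+d] for d in(-.009,.009)]); q=proj(X); print("pred",q.min(0).round(1),q.max(0).round(1))
for dx,dy in [(.005,0),(0,.005)]: print("5mm ->",(proj(np.array([[.5135+dx,.189+dy,.139]]))-proj(np.array([[.5135,.189,.139]]))).round(2))
m2=(H[...,0]>10)&(H[...,0]<32)&(H[...,1]>110); m2[:155]=0; m2[205:]=0; m2[:,:230]=0;m2[:,275:]=0
n,l,st,c=cv2.connectedComponentsWithStats(m2.astype(np.uint8)); print(st[1:][st[1:,4]>8].tolist())
```

```text
157 [[0.4865, 0.1595, 0.1333], [0.4979, 0.1866, 0.1427], [0.5286, 0.2116, 0.1514]] 241 263 166 181
[0.5134 0.1849] 2.8132328063524156e-05
pred [239.4 165.3] [263.6 182.9]
5mm -> [[ 1.71 -0.67]]
5mm -> [[-1.38 -0.7 ]]
[[241, 166, 13, 16, 156], [263, 169, 2, 10, 17], [243, 199, 5, 6, 15], [259, 198, 6, 7, 25]]
```

>>> {"op": "play_rows", "data": {
  "targets": [
    [[0,2,-8,0,0,0],[0,0,-12,0,0,0],[0,0,-12,0,0,0],[0,0,-10,0,0,0],[0,0,-8,0,0,0],[0,0,-4,0,0,0],[0,0,0,0,0,0]]
  ]
}}

```text
time_s: 9.35
tool_pos: [0.5129, 0.1912, 0.0805]
eef_rot: [0.129, 0.992, -0.0, -0.0]
force: [-0.6, -0.3, -1.7]
finger_gap: 0.537
finger_force: 15.0
```

Run:
```python
from h import *
ims=[]
for n,u,v in [("scene",254,205),("top",190,250)]:
    p=eyes.camera(n); ims.append(cv2.resize(p["color"][v-30:v+30,u-20:u+20],(400,600),interpolation=3))
cv2.imwrite("pics/c.png",np.hstack(ims)); s=robot.read_state(); print(s["tool_pos"],s["force"],s["torque"])
```

```text
[0.51311274 0.1912655  0.08092208] [-0.53766006  0.73967293 -1.24353095] [0.02366897 0.00372539 0.02388063]
```

View pics/c.png

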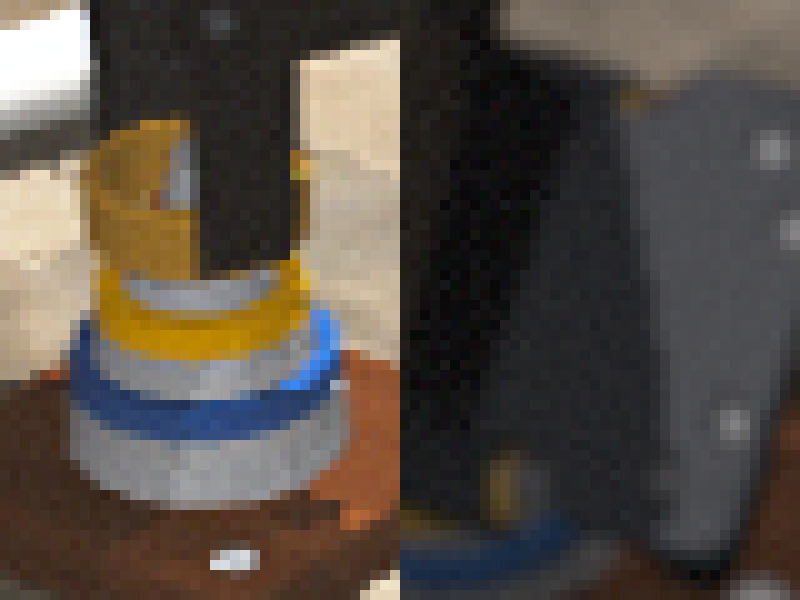

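The ring is round the tip and level, with its centre at column 197 against about 200 for the mandrel axis. That is about 1 mm off, so I'll trim it and slide down.

>>> {"op": "play_rows", "data": {
  "targets": [
    [[0,-1,-2,0,0,0],[0,0,-3,0,0,0],[0,0,-2,0,0,0],[0,0,-2,0,0,0],[0,0,-1,0,0,0],[0,0,0,0,0,0]]
  ]
}}

```text
time_s: 10.2
tool_pos: [0.5129, 0.1902, 0.0706]
eef_rot: [0.129, 0.992, 0.0, -0.0]
force: [0.3, -0.3, -1.9]
finger_gap: 0.54
finger_force: 15.0
```

>>> {"op": "play_rows", "data": {
  "targets": [
    [[0,0,-1,0,0,0],[0,0,-0.5,0,0,0],[0,0,0,0,0,0]]
  ]
}}

```text
time_s: 10.58
tool_pos: [0.5129, 0.1902, 0.0691]
eef_rot: [0.129, 0.992, 0.0, 0.0]
force: [0.1, 0.5, -1.9]
finger_gap: 0.535
finger_force: 15.0
```

No contact so far. I'll continue in small steps.

>>> {"op": "play_rows", "data": {
  "targets": [
    [[0,0,-0.5,0,0,0],[0,0,-0.5,0,0,0],[0,0,0,0,0,0]]
  ]
}}

```text
time_s: 10.95
tool_pos: [0.5131, 0.1903, 0.0682]
eef_rot: [0.129, 0.992, 0.0, 0.0]
force: [0.7, 0.8, -1.2]
finger_gap: 0.54
finger_force: 15.0
```

>>> {"op": "play_rows", "data": {
  "targets": [
    [[0,0,-0.5,0,0,0],[0,0,-0.3,0,0,0],[0,0,0,0,0,0]]
  ]
}}

```text
time_s: 11.32
tool_pos: [0.5131, 0.1903, 0.0676]
eef_rot: [0.129, 0.992, 0.0, 0.0]
force: [0.7, 3.4, 3.6]
finger_gap: 0.536
finger_force: 15.0
```

Up force appears at TCP z 67.6 mm, against 67.7 mm expected when seated. I'll release.

>>> {"op": "play_rows", "data": {
  "targets": [
    [[0,0,0,0,0,0],[0,0,0,0,0,0],[0,0,0,0,0,0],[0,0,0,0,0,0],[0,0,0,0,0,0],[0,0,0,0,0,0]]
  ],
  "jaw": 85
}}

```text
time_s: 12.08
tool_pos: [0.5129, 0.1902, 0.0674]
eef_rot: [0.129, 0.992, 0.0, 0.0]
force: [1.0, -0.1, 0.6]
finger_gap: 0.847
finger_force: 0.0
```

>>> {"op": "play_rows", "data": {
  "targets": [
    [[0,0,5,0,0,0],[0,0,10,0,0,0],[0,0,20,0,0,0],[0,0,25,0,0,0],[0,0,25,0,0,0],[0,0,25,0,0,0],[0,0,25,0,0,0],[-20,30,10,0,0,0],[-20,30,0,0,0,0],[-20,30,0,0,0,0],[-20,30,0,0,0,0],[-20,30,0,0,0,0],[-20,30,0,0,0,0],[0,0,0,0,0,0],[0,0,0,0,0,0]]
  ]
}}

```text
time_s: 13.95
tool_pos: [0.3931, 0.3699, 0.2128]
eef_rot: [0.129, 0.992, 0.0, 0.0]
force: [0.1, -0.9, 0.0]
finger_gap: 0.843
finger_force: 0.0
```

Run:
```python
from h import *
ims=[]
for n,u,v in [("scene",254,205),("top",185,260)]:
    p=eyes.camera(n); ims.append(cv2.resize(p["color"][v-45:v+45,u-30:u+30],(400,600),interpolation=3))
    W=cloud(p); P=W[(p["z_map"]>0)&(np.hypot(W[...,0]-.513,W[...,1]-.189)<.04)&(W[...,2]>.077)&(W[...,2]<.088)]
    P=P[np.hypot(P[:,0]-.513,P[:,1]-.189)>.017]
    A=np.c_[P[:,:2],np.ones(len(P))]; k=np.linalg.lstsq(A,P[:,2],rcond=None)[0]
    print(n,len(P),np.median(P,0).round(4),((np.percentile(P,1,0)+np.percentile(P,99,0))/2).round(4),"slope",k[:2].round(3))
cv2.imwrite("pics/d.png",np.hstack(ims)); s=robot.read_state(); print(s["time_s"],s["tool_pos"],s["force"],s["finger_gap"])
```

```text
scene 126 [0.5086 0.1822 0.0807] [0.5134 0.1867 0.0804] slope [ 0.003 -0.002]
top 348 [0.5127 0.1898 0.0814] [0.5138 0.189  0.0813] slope [0.002 0.001]
14.05 [0.39343048 0.36957838 0.21263426] [ 0.10686705  0.79499874 -0.12734934] 0.848277177965254
```

View pics/d.png

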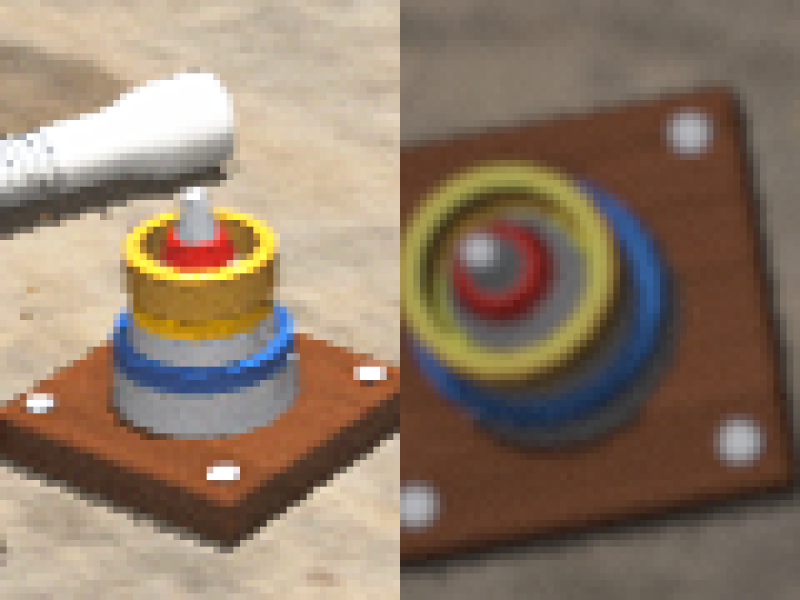

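The ring sits level on the yellow step, with its top at about 81 mm and centred around the red tier (scene 200,250). The gripper is clear.

```bash
python3 -c "
from bench import workorder; print(workorder.sign_off())"
```

```text
the job is handed in; nothing more can be done
None
```

The brass bushing sits level and centred on the mandrel's yellow step (top at about 81 mm, as expected when seated). It was held until it stopped, then released, and the job is handed in; I didn't re-measure the steel and black bushings afterwards, but saw no sign of touching them.

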